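Set the shaker speed four clicks up and start it

ROBOT

A 7-joint arm with a two-finger parallel gripper is mounted at the origin on the work surface. World frame = base frame: x ahead of the robot, y to its left, z up, the work surface at z = 0. Lengths are in m, angles in rad, forces in N, time in s.
With the tool pointing down it reaches from about 0.4 to 0.925 m from the base axis. Payload 5.6 kg.
Tool frame: the origin (TCP) lies midway between the tips of the shut fingers; the grasp point (between the pads) lies 19 mm behind it (env.pinch_z is the distance from the TCP to the grasp point, in m); y points along the fingers, z is the direction in which the jaws open and shut, and the axes are right-handed (so a half turn about y gives the same grasp; the last joint's range is limited). The gripper opens to 85 mm and grips with 20 to 120 N. Pads are 22 mm wide; open, the fingers measure 114 mm over their backs; the gripper's body (76 mm by 85 mm) begins 54 mm behind the grasp point. The pads swing forward as they close: fully open they stand 13 mm farther back than shut.
Start: joints at [1.144, 0.468, -0.012, 1.603, 0.006, 1.071, -0.056], TCP at [0.243, -0.603, 0.231] pointing down, gripper open.
Joint ranges: [-2.53, 2.53], [-0.31, 2.02], [-1.57, 1.55], [0.28, 2.44], [-1.29, 4.43], [0.15, 1.84], [-2.92, 2.92]. Speed limits (rad/s): [2.57, 2.57, 3.14, 3.14, 3.14, 3.14, 3.14].

INTERFACE

Orientations are given as a rotation vector (axis times angle).
In Python, from rig import env gives the robot as it stands. The module is installed in compiled form; this text tells all that it offers.
- The arm moves only by the tool drive_tool, never from a script. Its argument "deltas" is text: rows parted by semicolons, each of 5 numbers parted by spaces: the finger opening in mm, from 0 to 85.4, then the shift along the tool's x, y, z in mm, then the turn about the tool's y in degrees. A call has exactly 5 rows; each row is the pose to reach, as a shift and turn from the pose measured when the call began, along the tool's axes at that moment; what a row does not reach only later rows make up. A row lasts 1/10 s, in which the tool goes at most 50 mm and 8.59 degrees, less where a joint would pass 70% of its speed; a pose out of reach is approached as far as the arm can. A call with a gripper value outside its range is refused whole. The fingers move at their own pace and stop on an object; "grip_force" is the grip in N (left out, the last holds). Time passes only in rows, so rows that repeat a pose let the fingers close, or fill a call up. It gives the time, the measured TCP pose, the force and the opening at its end, in the units of the state.
- env.observe(): the state, without advancing time (a new reading comes with each control period).
- env.get_image(name): name is "scene" or "side" or "wrist"; returns (picture, depth): 480x640x3 uint8, blue, green, red; 480x640 float32, m along the optical axis (not along the pixel's ray), 0 where there is no reading.
- env.camera_model(name): a dict with "fovy" (degrees; the focal length in pixels is half the picture's height over the tangent of half this angle, whatever the lens; pixels are square), "cx", "cy" (the principal point, pixels), "position" and "rotation" of the camera in the world. Camera axes: x right, y down, z forward; pixel columns grow to the right and rows downward; lengths in m; the calibration is good to about 2 mm. A picture is of the moment at which its call begins: read the wrist's pose just before it. camera_model takes no time and is no camera call; for the wrist camera it gives the pose at the moment of the call.
- env.finish_job(): hands the job in, once; it reports no verdict.
The state is a dict: "time_s": time; "joints": joint angles; "qvel": joint speeds; "tau": joint torques, N m; "position": TCP position; "tool_rot": TCP orientation; "wrist_force": force on the tool from outside, world axes, zero at the start; "wrist_torque": the same for the moment, N m; "finger_gap": finger opening in m.
Only numpy, scipy, OpenCV 4.12 (cv2) and the standard library are available. Lean on these libraries where they do the work, as an engineer would, in place of code of your own. Each camera call takes 0.05 s, during which the arm holds its last target. There are 200 camera calls.

TASK

On the white tube shaker, push the pointer of the big dial round with a fingertip, clockwise as seen from above, until it has clicked exactly four times, and do not overrun the fourth click. Then press the round start button fully down and let it go. Leave the small timer knob as it is and every other thing standing where it is.

Things in the scene. Friction and masses are not known exactly. Their poses are not given: they have to be found in the camera images.
- shaker: the fixed white tube shaker, 260 (x) by 340 (y) mm. Origin: centre of its underside; x points to its back, away from the robot, y to the robot's left, z up. Its front half is a flat control deck 55 mm high; on the back half stands a tube block, up to 150 mm high. On the deck: big dial at (-55, 75) mm, small timer knob at (-25, -110) mm, start button at (-85, -110) mm.
- dial_axis (a point): on the vertical axis of the big dial, level with the top of its pointer, 95 mm above the table. The dial is a black disc of radius 40 mm, its top 14 mm above the deck, with a hub of radius 13 mm that is as high as the pointer. Dark ticks on the deck, 64 mm out, mark the nine click positions.
- pointer_tip (a point): the dial's pointer is a single radial bar, 10 mm thick, standing 26 mm above the disc, from the hub out to radius 52 mm; a fingertip may come down beside it, over the disc, and push its flat side. This point turns with it: middle of the bar's top face, 48 mm from the axis. The pointer points from dial_axis to here.
- dial (a joint): angle of the big dial, rad, growing clockwise seen from above. Clicks every 0.524 rad (30 deg) from 0 to 4.189, with end stops. At 0 the pointer is 120 deg anticlockwise of the shaker's x. Starts at rest in one of the first four clicks. Takes about 7 N at the pointer; a little past half-way between two clicks it snaps on into the next, ahead of the finger, and stays.
- start_top (a point): centre of the top of the round start button, 28 mm across, in a grey housing. It is pressed straight down; it travels 6 mm and takes 5 N to go fully down, and springs back.
- start (a joint): travel of the start button in m: 0 up, 0.006 fully down.
- timer (a joint): angle of the small timer knob, 22 mm across and 15 mm high, in rad; starts at 0, to be left alone.
- rack: a fixed white tube rack full of tubes, 260 x 110 mm, up to about 125 mm high, on the other side of the bench from the shaker. Origin: centre of its underside.
- vial: a capped glass vial, 24 mm across, 42 mm tall, standing on the shaker's deck between the dial and the start button; loose, to be left alone. Origin: centre of its underside.
- reagent: an amber bottle, 54 mm across, 120 mm tall, beside the tube rack; loose, to be left alone. Origin: centre of its underside.
- beaker: an open glass beaker, 62 mm across, 80 mm tall, beside the tube rack; loose, to be left alone. Origin: centre of its underside.
- marker: a marker pen lying down, 127 mm long, 14 mm thick, on the table in front of the shaker; loose, to be left alone. Origin: centre of its underside.
- dropper: a plastic dropper lying down, 125 mm long, 12 mm thick, on the table in front of the rack; loose, to be left alone. Origin: centre of its underside.
- mouse: a computer mouse, 105 x 60 x 30 mm, at the right; loose, to be left alone. Origin: centre of its underside.
- notes: a pad of paper, 210 x 148 x 12 mm, at the left; loose, to be left alone. Origin: centre of its underside.

How it is judged:
On the way, in this order (a step that is already met when the one before it is completed fails the run):
1. the fingers are pushing the dial round clockwise, between its first click and the fourth (distance of pointer_tip from where it was at the start of the episode between 0.0297 and 0.0762 m and contact force between the fingers and dial above 0.3 N), for 0.02 s.
2. the dial rests at the fourth click from its start (distance of pointer_tip from where it was at the start of the episode between 0.0798 and 0.0861 m and velocity of joint dial between -0.3 and 0.3 rad/s), for 0.3 s.
3. the start button is pressed fully down (value of joint start above 0.0048 m), for 0.04 s.
At the end, for the whole second after the job is handed in: The dial rests four clicks (120 degrees, within 7.5 degrees) clockwise of where it started, the start button has been pressed and is up again, the timer knob is within 0.15 rad of its start, and every loose thing is upright as it was, within 30 mm of its place (all of step 2 and value of joint start below 0.0015 m and value of joint timer between -0.15 and 0.15 rad and angle between each of vial, reagent, beaker, marker, dropper, mouse, notes's own z axis and vertical below 0.15 rad and distance of each of vial, reagent, beaker, marker, dropper, mouse, notes from where it was at the start of the episode below 0.03 m); the robot touches nothing.
It fails at once if the dial goes past its fourth click (more than 4.6 clicks from its start) (distance of pointer_tip from where it was at the start of the episode above 0.0896 m).
It fails at once if the start button is pressed before the dial stands at its fourth click (value of joint start above 0.003 m and distance of pointer_tip from where it was at the start of the episode below 0.0798 m).
It fails at once if the timer knob is turned (value of joint timer above 0.15 rad or value of joint timer below -0.15 rad).
It fails at once if a loose thing is lifted, carried, shoved more than 30 mm or knocked over (distance of any of vial, reagent, beaker, marker, dropper, mouse, notes from where it was at the start of the episode above 0.03 m or angle between any of vial, reagent, beaker, marker, dropper, mouse, notes's own z axis and vertical above 0.3 rad).
It also fails if it takes over 58 s, if anything falls off the work surface, if the arm or the gripper's body presses on something with over 40 N, if the wrist force passes 120 N, or if a joint passes its speed limit or range.

## Working session

There is one attempt and no reset: what is moved stays moved. The work goes in short steps, Python scripts to look and compute and a tool call to move; the robot and the scene stay as the last step left them, time stands still between calls to the robot, and variables do not carry over. Pictures are saved under pics/ and viewed, about 8 in all and at most 12, crops included, and the job is handed in when it is done.

Besides the shell and the picture viewer there is one more tool, called after "Emit:" by a JSON object that holds its "name" and its "arguments". drive_tool: Moves the arm, as the interface text tells. Its arguments: {"type":"object","properties":{"deltas":{"type":"string"},"grip_force":{"type":"number"}},"required":["deltas"]}

```bash
mkdir -p pics
cat > h.py <<'E'
import numpy as np, cv2
from scipy.spatial.transform import Rotation as R
from rig import env
def cam(n):
    m=env.camera_model(n); f=240/np.tan(np.radians(m['fovy'])/2)
    Rm=np.array(m['rotation']); Rm=Rm if Rm.shape==(3,3) else R.from_rotvec(Rm).as_matrix()
    return m,f,Rm,np.array(m['position'])
def cloud(n):
    m,f,Rm,p=cam(n); im,d=env.get_image(n)
    v,u=np.mgrid[:480,:640]
    c=np.stack([(u-m['cx'])/f*d,(v-m['cy'])/f*d,d],-1)
    return im,d,c@Rm.T+p
def ray(n,u,v,z):
    m,f,Rm,p=cam(n); r=Rm@np.array([(u-m['cx'])/f,(v-m['cy'])/f,1]); return p+r*(z-p[2])/r[2]
E
python3 - <<'E'
from h import *
s=env.observe(); print(s, R.from_rotvec(s['tool_rot']).as_matrix().round(3))
for n in ['scene','side']:
    im,d,P=cloud(n); print(n,env.camera_model(n))
    cv2.imwrite(f'pics/{n}.png',im); np.savez(f'{n}.npz',im=im,d=d,P=P)
E
```

```text
{'time_s': 0.0, 'joints': array([ 1.14398789,  0.46838297, -0.01163008,  1.60364998,  0.00598803,
        1.07140534, -0.05626459]), 'qvel': array([ 0.00114707, -0.00034844, -0.00050456, -0.00017333,  0.00097138,
       -0.00071882,  0.00050607]), 'tau': array([ 1.47895939e-04, -5.32385123e+01,  2.13771412e-02, -2.51305372e+01,
        1.13708986e-02,  7.84499949e-03, -8.90190279e-06]), 'position': array([ 0.2431344 , -0.60219498,  0.23032368]), 'tool_rot': array([-0.39125636,  2.01321991, -2.00962376]), 'wrist_force': array([-0.41388285, -0.30778153,  0.07026397]), 'wrist_torque': array([0.02154837, 0.0365455 , 0.00735554]), 'finger_gap': 0.08548192473083085} [[-0.927 -0.001  0.374]
 [-0.374  0.002 -0.927]
 [ 0.    -1.    -0.002]]
scene {'fovy': 42.77695396555479, 'cx': 317.1406003806562, 'cy': 231.13455426120322, 'position': array([1.41115135, 0.51403633, 1.21077021]), 'rotation': array([-1.27462889, -2.32230342,  0.86750234])}
side {'fovy': 47.038305580619785, 'cx': 344.95030468097104, 'cy': 245.67944158637064, 'position': array([0.16929956, 0.91588174, 1.0032026 ]), 'rotation': array([-0.52713185,  2.69883034, -1.15293864])}
```

View pics/scene.png

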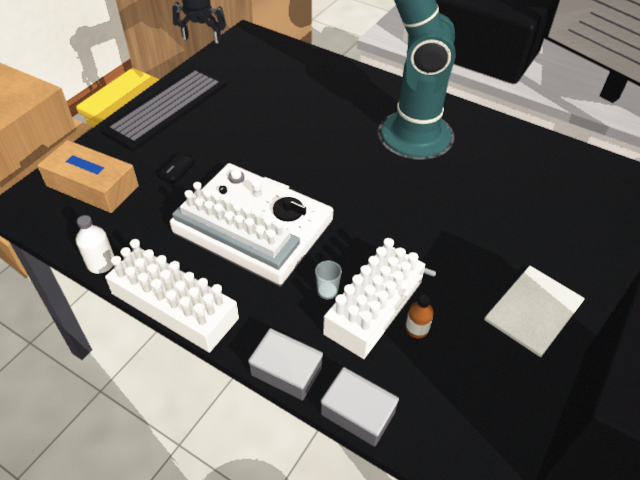

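View pics/side.png

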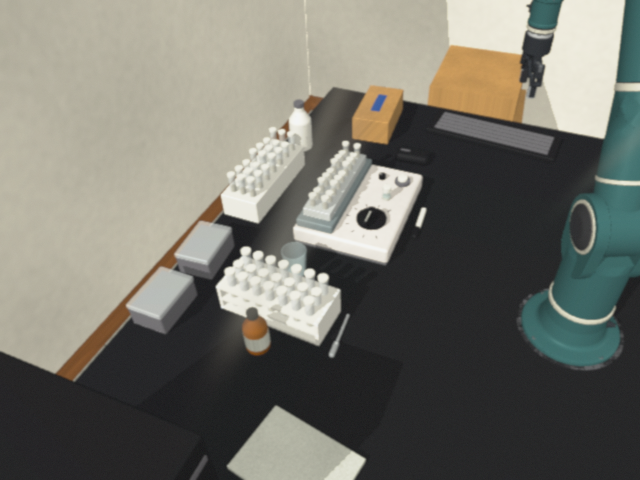

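The scene picture shows the shaker around (255,220), with its dial at (290,208) and the button at (237,176). In the side picture the dial is at (371,218), with the pointer a light line at about (368,215). Next I'll crop both and measure.

Run:
```python
from h import *
out=[]
for n,(x0,y0,x1,y1) in {'scene':(200,150,340,255),'side':(320,140,440,275)}.items():
    z=np.load(n+'.npz'); im,P=z['im'],z['P']
    c=cv2.resize(im[y0:y1,x0:x1],None,fx=4,fy=4,interpolation=cv2.INTER_CUBIC); out.append(c)
    sub=np.zeros(im.shape[:2],bool); sub[y0:y1,x0:x1]=1
    g=im.min(-1)
    deck=sub&(abs(P[...,2]-.055)<.006)&(g>130)
    k,l,st,ce=cv2.connectedComponentsWithStats(deck.astype(np.uint8)); i=1+st[1:,4].argmax(); 
    q=P[l==i]; print(n,'deck z',np.median(q[:,2]),'rect',cv2.minAreaRect(q[:,:2].astype(np.float32)), cv2.boxPoints(cv2.minAreaRect(q[:,:2].astype(np.float32))).round(3).tolist())
    dark=sub&(im.max(-1)<70)&(P[...,2]>.03)
    k,l,st,ce=cv2.connectedComponentsWithStats(dark.astype(np.uint8))
    for i in range(1,k):
        if st[i,4]>15: print(n,st[i],ce[i],np.median(P[l==i],0).round(3),ray(n,*ce[i],.069).round(4))
    tall=sub&(P[...,2]>.083)&(P[...,2]<.102); k,l,st,ce=cv2.connectedComponentsWithStats(tall.astype(np.uint8))
    for i in range(1,k):
        if st[i,4]>8: print(n,'tall',st[i],P[l==i].mean(0).round(3))
h=max(o.shape[0] for o in out); w=560
cv2.imwrite('pics/crop_scene.png',out[0]);cv2.imwrite('pics/crop_side.png',out[1])
```

```text
scene deck z 0.05482002233366989 rect ((0.5456303954124451, -0.18773062527179718), (0.19025163352489471, 0.34182262420654297), 1.5300015211105347) [[0.44600000977516174, -0.01899999938905239], [0.45500001311302185, -0.3610000014305115], [0.6449999809265137, -0.35600000619888306], [0.6359999775886536, -0.014000000432133675]]
scene [219 186   8   8  35] [222.8        189.51428571] [ 0.562 -0.296  0.068] [ 0.5631 -0.296   0.069 ]
scene [273 197  33  24 554] [287.82129964 209.12635379] [ 0.533 -0.109  0.071] [ 0.5291 -0.1125  0.069 ]
scene tall [253 181   9  10  75] [ 0.521 -0.214  0.094]
scene tall [283 198  24  15 168] [ 0.526 -0.096  0.092]
scene tall [203 208   5   9  15] [ 0.673 -0.261  0.1  ]
scene tall [223 210   7   5  11] [ 0.645 -0.22   0.1  ]
scene tall [200 216  91  39 613] [ 0.678 -0.135  0.095]
scene tall [275 236   6   6  19] [ 0.647 -0.062  0.101]
side deck z 0.05445593270679561 rect ((0.5465172529220581, -0.18839998543262482), (0.18466414511203766, 0.3448188304901123), 1.0760960578918457) [[0.45100000500679016, -0.017999999225139618], [0.4569999873638153, -0.3630000054836273], [0.6420000195503235, -0.35899999737739563], [0.6359999775886536, -0.014000000432133675]]
side [410 148  18  11  70] [418.04285714 152.41428571] [ 0.511 -0.498  0.032] [ 0.4988 -0.4407  0.069 ]
side [380 174   5   5  20] [381.95 176.3 ] [ 0.56  -0.292  0.067] [ 0.5589 -0.2891  0.069 ]
side [358 208  28  21 418] [371.62440191 218.59090909] [ 0.519 -0.104  0.069] [ 0.5227 -0.107   0.069 ]
side tall [320 157  45  64 329] [ 0.623 -0.15   0.095]
side tall [348 170   4   6  10] [ 0.635 -0.233  0.101]
side tall [382 184   9   9  67] [ 0.522 -0.213  0.093]
side tall [363 206  13  19 130] [ 0.526 -0.096  0.093]
```

View pics/crop_scene.png

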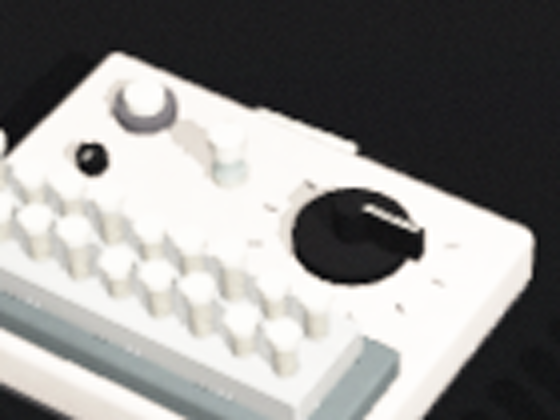

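View pics/crop_side.png

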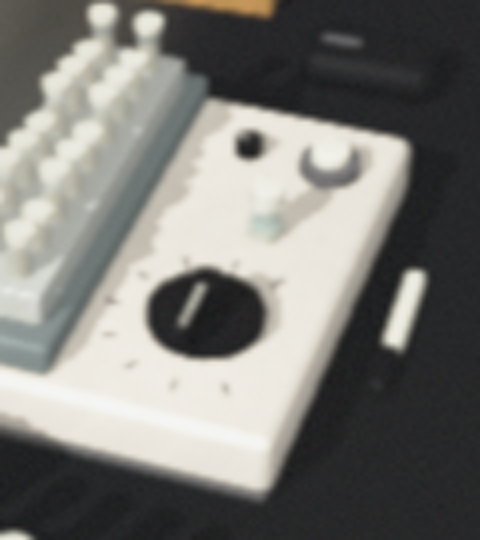

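The crops show the pointer's white top line running from the hub to about (304,207) in the scene picture and (365,222) in the side picture, so it points to the robot's left. The vial stands at scene (257,190), between the dial and the button. Next come the pointer angle, the dial axis and the button.

Run:
```python
from h import *
for n,a,b in [('scene',(291.2,201.7),(304.5,207.5)),('side',(370.7,211.2),(365.5,221.7))]:
    p,q=ray(n,*a,.095),ray(n,*b,.095); print(n,p.round(4),q.round(4),np.degrees(np.arctan2(*(q-p)[[1,0]])))
    z=np.load(n+'.npz'); im,P=z['im'],z['P']
    for lo,hi in [(.062,.075),(.088,.1)]:
        m=(abs(P[...,2]-(lo+hi)/2)<(hi-lo)/2)&(np.hypot(P[...,0]-.525,P[...,1]+.112)<.06)&(im.max(-1)<(80 if lo<.08 else 256))
        q=P[m][:,:2]; c,r=cv2.minEnclosingCircle(q.astype(np.float32)); print(lo,m.sum(),np.round(c,4),r,np.percentile(q,[2,98],0).round(3).tolist())
    # button
    m=(np.hypot(P[...,0]-.495,P[...,1]+.298)<.04)&(P[...,2]>.06)
    print('button',m.sum(),P[m].mean(0).round(4),np.percentile(P[m],[2,50,98],0).round(3).tolist())
    m=(np.hypot(P[...,0]-.521,P[...,1]+.214)<.03)&(P[...,2]>.06); print('vial',P[m].mean(0).round(3))
```

```text
scene [ 0.5231 -0.1055  0.095 ] [ 0.5218 -0.0662  0.095 ] 91.89068904425369
0.062 367 [ 0.5226 -0.1123] 0.04328365623950958 [[0.49, -0.151], [0.563, -0.077]]
0.088 131 [ 0.523  -0.0943] 0.032279979437589645 [[0.515, -0.125], [0.536, -0.063]]
button 177 [ 0.5041 -0.295   0.07  ] [[0.481, -0.319, 0.06], [0.505, -0.294, 0.069], [0.521, -0.276, 0.081]]
vial [ 0.523 -0.213  0.083]
side [ 0.525  -0.1047  0.095 ] [ 0.5229 -0.0618  0.095 ] 92.80106908094096
0.062 311 [ 0.5212 -0.1071] 0.043446313589811325 [[0.491, -0.144], [0.558, -0.076]]
0.088 109 [ 0.5304 -0.0945] 0.03267558291554451 [[0.517, -0.124], [0.539, -0.063]]
button 149 [ 0.5022 -0.2935  0.0694] [[0.483, -0.313, 0.061], [0.502, -0.292, 0.068], [0.523, -0.278, 0.08]]
vial [ 0.521 -0.211  0.082]
```

```bash
cat >> h.py <<'E'
AX=np.array([.525,-.111])
def go(x,y,z,ang):  # total tool delta to world TCP pose; ang = world angle of tool x, deg
    s=env.observe(); M=R.from_rotvec(s['tool_rot']).as_matrix()
    a=np.degrees(np.arctan2(M[1,0],M[0,0])); t=(a-ang+180)%360-180
    return (M.T@(np.array([x,y,z])-s['position'])*1e3).round(1), round(t,1)
def arc(th,r=32,off=28,z=.083):
    t=np.radians(th); u=np.array([np.cos(t),np.sin(t)]); v=np.array([-u[1],u[0]])
    p=AX+r/1e3*u+off/1e3*v; return go(*p,z,th+180)
def status():
    s=env.observe(); M=R.from_rotvec(s['tool_rot']).as_matrix(); th=np.arctan2(M[1,0],M[0,0])+np.pi
    u=np.array([np.cos(th),np.sin(th)]); d=(s['position'][:2]-AX)*1e3
    print(s['time_s'],s['position'].round(4),'th',np.degrees(th).round(1)%360,'r',(d@u).round(1),'off',(d@[-u[1],u[0]]).round(1),'F',s['wrist_force'].round(1),'q',s['joints'].round(2),'y',M[:,1].round(3))
E
python3 -c "
from h import *
status(); print(arc(91.3,32,30,.2))"
```

```text
0.1 [ 0.2431 -0.6023  0.2304] th 22.0 r -445.3 off -350.0 F [ 0.3 -0.3 -0.7] q [ 1.14  0.47 -0.01  1.6   0.01  1.07 -0.06] y [-0.001  0.001 -1.   ]
(array([-428.5,   31. , -390.5]), np.float64(-69.3))
```

Emit:
{"name": "drive_tool", "arguments": {"deltas": "0 -33 0 -30 -7; 0 -66 0 -60 -14; 0 -99 0 -90 -21; 0 -132 0 -120 -28; 0 -165 0 -150 -35", "grip_force": 40}}

```text
time_s: 0.6
position: [0.3403, -0.3995, 0.2304]
tool_rot: [-0.883, 1.618, -1.614]
wrist_force: [0.7, 0.2, 0.4]
finger_gap: 0.0121
```

```bash
python3 -c "
from h import *
status(); print(arc(91.3,32,30,.2))"
```

```text
0.6 [ 0.3403 -0.3995  0.2304] th 57.3 r -342.6 off -0.6 F [0.7 0.2 0.4] q [ 0.99  0.27 -0.22  1.9   0.07  0.98  0.17] y [-0.001  0.002 -1.   ]
(array([-352.3,   30.8,  -43.4]), np.float64(-34.0))
```

Emit:
{"name": "drive_tool", "arguments": {"deltas": "0 -40 0 -5 -7; 0 -80 0 -10 -14; 0 -120 0 -15 -21; 0 -160 0 -20 -28; 0 -200 0 -25 -34"}}

```text
time_s: 1.1
position: [0.4276, -0.2162, 0.2305]
tool_rot: [-1.221, 1.191, -1.188]
wrist_force: [0.2, -0.5, 0.0]
finger_gap: -0.0001
```

```bash
python3 -c "
from h import *
status(); print(arc(91.3,32,30,.2))"
```

```text
1.1 [ 0.4276 -0.2162  0.2305] th 91.5 r -102.6 off 100.1 F [ 0.2 -0.5  0. ] q [ 0.79  0.22 -0.44  1.99  0.11  0.96  0.32] y [-0.001  0.002 -1.   ]
(array([-134.7,   30.6,   70.3]), np.float64(0.2))
```

Emit:
{"name": "drive_tool", "arguments": {"deltas": "0 -34 0 18 0; 0 -68 0 35 0; 0 -101 0 52 0; 0 -135 15 70 0; 0 -135 30 70 0"}}

```text
time_s: 1.6
position: [0.4961, -0.0737, 0.2008]
tool_rot: [-1.221, 1.184, -1.181]
wrist_force: [-0.4, -0.6, 0.3]
finger_gap: 0.0003
```

Run:
```python
from h import *
status(); im,d,P=cloud('wrist'); cv2.imwrite('pics/w1.png',im); np.savez('w1.npz',im=im,P=P)
# refine by depth
Z=P[...,2]
for lo,hi,c in [(.064,.074,(.525,-.111)),(.09,.1,(.525,-.111)),(.062,.09,(.4995,-.298))]:
    m=(Z>lo)&(Z<hi)&(np.hypot(P[...,0]-c[0],P[...,1]-c[1])<.06); q=P[m]
    if len(q)>10: print(lo,len(q),q.mean(0).round(4),np.percentile(q,[1,99],0).round(4).tolist())
print(arc(91.3,32,30,.083))
```

```text
1.6 [ 0.4961 -0.0737  0.2008] th 92.0 r 38.3 off 27.6 F [-0.4 -0.6  0.3] q [ 0.52  0.31 -0.52  1.96  0.18  0.91 -0.05] y [ 0.001  0.004 -1.   ]
0.064 4670 [ 0.527  -0.108   0.0694] [[0.4866, -0.1499, 0.0659], [0.562, -0.0772, 0.0714]]
0.09 1704 [ 0.5238 -0.0987  0.0952] [[0.5124, -0.1258, 0.0908], [0.5357, -0.0638, 0.0971]]
(array([  3.9, 114.9,   1.5]), np.float64(0.5))
```

View pics/w1.png

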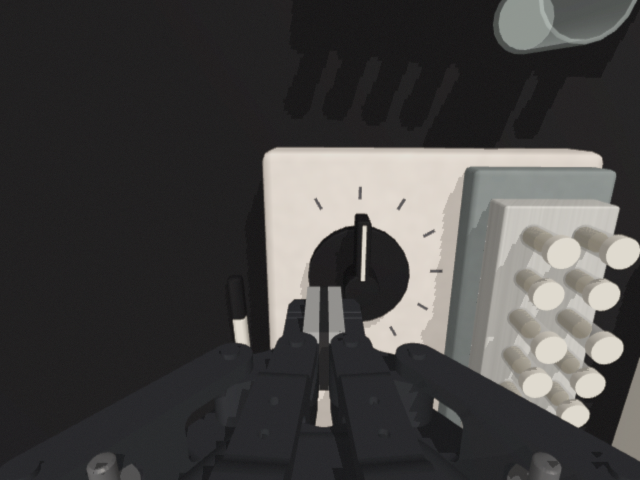

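The wrist view shows the dial centred at (360,273). Its pointer points straight at the second tick (360,192), with the first tick at (318,204). So the dial starts at click 1 and must end near −29° world. The fingertips are beside the pointer, and I'll descend here.

Emit:
{"name": "drive_tool", "arguments": {"deltas": "0 5 25 1 0; 0 5 50 1 0; 0 5 75 1 0; 0 5 100 1 0; 0 5 118 1 0"}}

```text
time_s: 2.15
position: [0.4927, -0.0818, 0.0784]
tool_rot: [-1.226, 1.193, -1.181]
wrist_force: [0.3, -0.5, -1.0]
finger_gap: 0.0
```

```bash
sed -i 's/^AX=.*/AX=np.array([.5245,-.112])/' h.py; python3 -c "
from h import *
status()
for th,o in [(91.3,24),(91.3,21),(91.3,18),(85,18),(78,18)]: print(th,o,arc(th,32,o))"
```

```text
2.15 [ 0.4927 -0.0818  0.0784] th 91.7 r 31.2 off 30.8 F [ 0.3 -0.5 -1. ] q [ 0.46  0.49 -0.43  2.05  0.32  0.67 -0.16] y [-0.007  0.003 -1.   ]
91.3 24 (array([-1. , -4.6,  7. ]), np.float64(0.4))
91.3 21 (array([-1. , -4.6, 10. ]), np.float64(0.4))
91.3 18 (array([-1. , -4.6, 13. ]), np.float64(0.4))
85 18 (array([-2.7, -4.7, 16.7]), np.float64(6.7))
78 18 (array([-4.2, -4.7, 20.9]), np.float64(13.7))
```

Emit:
{"name": "drive_tool", "arguments": {"deltas": "0 -1 -4 4 0; 0 -1 -4 7 0; 0 -1 -4 10 0; 0 -1 -4 13 0; 0 -1 -4 15 0"}}

```text
time_s: 2.65
position: [0.5072, -0.0805, 0.083]
tool_rot: [-1.227, 1.194, -1.181]
wrist_force: [-5.5, -0.3, 4.1]
finger_gap: 0.0001
```

```bash
python3 -c "
from h import *
status()
for th,o in [(91.3,18),(86,18),(81,18),(76,18),(71,18)]: print(th,o,arc(th,32,o))"
```

```text
2.65 [ 0.5072 -0.0805  0.083 ] th 91.7 r 32.0 off 16.4 F [-5.5 -0.3  4.1] q [ 0.45  0.51 -0.43  2.01  0.32  0.7  -0.16] y [-0.008  0.003 -1.   ]
91.3 18 (array([-0.2, -0. , -1.4]), np.float64(0.4))
86 18 (array([-1.7, -0. ,  1.7]), np.float64(5.7))
81 18 (array([-2.8, -0.1,  4.7]), np.float64(10.7))
76 18 (array([-3.7, -0.1,  7.7]), np.float64(15.7))
71 18 (array([-4.3, -0.1, 10.9]), np.float64(20.7))
```

```bash
python3 -c "
from h import *
for th in (86,80,74,68,62): print(th,arc(th,32,16))"
```

```text
86 (array([-1.5, -0.1,  3.7]), np.float64(5.7))
80 (array([-2.6, -0.1,  7.2]), np.float64(11.7))
74 (array([-3.4, -0.1, 10.9]), np.float64(17.7))
68 (array([-3.8, -0.1, 14.6]), np.float64(23.7))
62 (array([-3.7, -0.2, 18.4]), np.float64(29.7))
```

Emit:
{"name": "drive_tool", "arguments": {"deltas": "0 -1.5 0 3.7 6; 0 -2.6 0 7.2 12; 0 -3.4 0 10.9 18; 0 -3.8 0 14.6 24; 0 -3.7 0 18.4 30"}}

```text
time_s: 3.15
position: [0.5262, -0.0761, 0.0833]
tool_rot: [-0.936, 1.572, -1.561]
wrist_force: [-0.5, 0.4, -0.3]
finger_gap: -0.0001
```

```bash
python3 -c "
from h import *
status()
for th in (57,52,47,42,37,32): print(th,arc(th,32,16))"
```

```text
3.15 [ 0.5262 -0.0761  0.0833] th 61.5 r 32.3 off 15.6 F [-0.5  0.4 -0.3] q [ 0.33  0.51 -0.3   1.98  0.22  0.7  -0.61] y [-0.007  0.003 -1.   ]
57 (array([-0.8,  0.3,  2.2]), np.float64(4.5))
52 (array([-1.9,  0.3,  5.1]), np.float64(9.5))
47 (array([-2.7,  0.2,  8.2]), np.float64(14.5))
42 (array([-3.2,  0.2, 11.2]), np.float64(19.5))
37 (array([-3.4,  0.2, 14.3]), np.float64(24.5))
32 (array([-3.4,  0.2, 17.5]), np.float64(29.5))
```

Emit:
{"name": "drive_tool", "arguments": {"deltas": "0 -0.8 0 2.2 4.5; 0 -1.9 0 5.1 9.5; 0 -2.7 0 8.2 14.5; 0 -3.2 0 11.2 19.5; 0 -3.4 0 14.3 24.5"}}

```text
time_s: 3.65
position: [0.541, -0.0797, 0.0836]
tool_rot: [-0.622, 1.858, -1.849]
wrist_force: [-0.3, -1.1, -1.4]
finger_gap: -0.0003
```

```bash
python3 -c "
from h import *
status()
for th in (32,27,22,17,13,10): print(th,arc(th,32,16))
im,d,P=cloud('side'); 
m=(abs(P[...,2]-.094)<.006)&(np.hypot(P[...,0]-.5245,P[...,1]+.112)<.056); print(m.sum(),P[m].mean(0)) 
cv2.imwrite('pics/s2.png',cv2.resize(im[150:275,320:440],None,fx=4,fy=4))"
```

```text
3.65 [ 0.541  -0.0797  0.0836] th 36.8 r 32.6 off 16.0 F [-0.3 -1.1 -1.4] q [ 0.24  0.51 -0.19  1.95  0.14  0.7  -0.97] y [-0.006  0.003 -1.   ]
32 (array([-0.7,  0.5,  2.8]), np.float64(4.8))
27 (array([-1.7,  0.5,  5.7]), np.float64(9.8))
22 (array([-2.5,  0.5,  8.7]), np.float64(14.8))
17 (array([-3. ,  0.5, 11.8]), np.float64(19.8))
13 (array([-3.2,  0.5, 14.3]), np.float64(23.8))
10 (array([-3.2,  0.4, 16.2]), np.float64(26.8))
86 [ 0.53970602 -0.09308973  0.09342824]
```

View pics/s2.png

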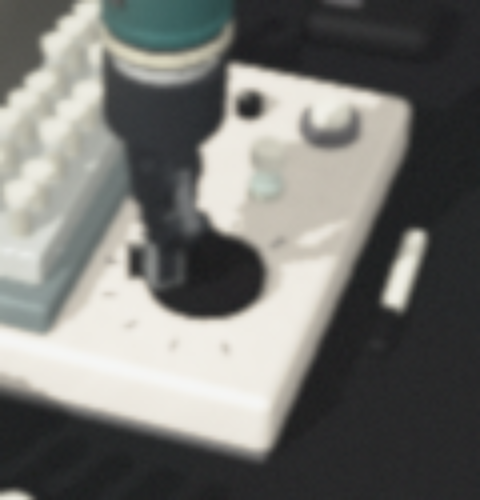

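The side crop shows the finger against the pointer, with the pointer's end at (135,262) toward the back. That fits click 2 of travel, so I'll carry on.

Emit:
{"name": "drive_tool", "arguments": {"deltas": "0 -0.7 0 2.8 5; 0 -1.7 0 5.7 10; 0 -2.5 0 8.7 15; 0 -3 0 11.8 20; 0 -3.2 0 15 25"}}

```text
time_s: 4.2
position: [0.5537, -0.0883, 0.084]
tool_rot: [-0.219, 2.121, -2.111]
wrist_force: [0.4, 2.4, 1.1]
finger_gap: 0.0001
```

```bash
python3 -c "
from h import *
status()
for th in (9,6,3,0,-3,-6,-9,-12): print(th,arc(th,32,16))"
```

```text
4.2 [ 0.5537 -0.0883  0.084 ] th 11.6 r 33.4 off 17.3 F [0.4 2.4 1.1] q [ 0.17  0.52 -0.08  1.92  0.06  0.71 -1.32] y [-0.004  0.004 -1.   ]
9 (array([0.7, 1. , 2.8]), np.float64(2.6))
6 (array([-0.1,  1. ,  4.5]), np.float64(5.6))
3 (array([-0.7,  1. ,  6.3]), np.float64(8.6))
0 (array([-1.2,  0.9,  8.1]), np.float64(11.6))
-3 (array([-1.6,  0.9,  9.9]), np.float64(14.6))
-6 (array([-2. ,  0.9, 11.8]), np.float64(17.6))
-9 (array([-2.2,  0.9, 13.6]), np.float64(20.6))
-12 (array([-2.4,  0.9, 15.5]), np.float64(23.6))
```

Emit:
{"name": "drive_tool", "arguments": {"deltas": "0 0.4 1 2 2; 0 0 1 3.5 4; 0 -0.3 1 5 6.5; 0 -0.3 1 5 6.5; 0 -0.3 1 5 6.5"}}

```text
time_s: 4.7
position: [0.5549, -0.0933, 0.083]
tool_rot: [-0.103, 2.182, -2.172]
wrist_force: [-0.3, 0.8, -0.3]
finger_gap: 0.0001
```

```bash
python3 -c "
from h import *
status()
for th in (3,0,-3,-6,-9,-12,-15): print(th,arc(th,32,16))"
```

```text
4.7 [ 0.5549 -0.0933  0.083 ] th 5.2 r 32.0 off 15.9 F [-0.3  0.8 -0.3] q [ 0.15  0.52 -0.06  1.92  0.04  0.71 -1.4 ] y [-0.004  0.004 -1.   ]
3 (array([-0.6, -0. ,  1.1]), np.float64(2.2))
0 (array([-1.3, -0.1,  2.8]), np.float64(5.2))
-3 (array([-2. , -0.1,  4.6]), np.float64(8.2))
-6 (array([-2.5, -0.1,  6.4]), np.float64(11.2))
-9 (array([-3. , -0.1,  8.2]), np.float64(14.2))
-12 (array([-3.3, -0.1, 10. ]), np.float64(17.2))
-15 (array([-3.6, -0.1, 11.9]), np.float64(20.2))
```

Free again, so the pointer is at click 3 (about 1°). I'll approach the fourth click slowly.

Emit:
{"name": "drive_tool", "arguments": {"deltas": "0 -0.6 0 1.1 2; 0 -1.3 0 2.8 5; 0 -2 0 4.6 8; 0 -2.5 0 6.4 11; 0 -2.7 0 7.2 12.5"}}

```text
time_s: 5.2
position: [0.5584, -0.0985, 0.0829]
tool_rot: [-0.134, -2.159, 2.147]
wrist_force: [0.5, 5.6, 0.6]
finger_gap: -0.0
```

```bash
python3 -c "
from h import *
status()
for th in (-6,-9,-12,-15,-17): print(th,arc(th,32,16))"
```

```text
5.2 [ 0.5584 -0.0985  0.0829] th 352.6 r 31.9 off 17.8 F [0.5 5.6 0.6] q [ 0.12  0.53 -0.    1.91 -0.01  0.71 -1.57] y [-0.004  0.006 -1.   ]
-6 (array([ 0.3, -0.1,  1. ]), np.float64(-1.4))
-9 (array([-0.5, -0.1,  2.7]), np.float64(1.6))
-12 (array([-1.3, -0.1,  4.4]), np.float64(4.6))
-15 (array([-1.9, -0.1,  6.2]), np.float64(7.6))
-17 (array([-2.3, -0.2,  7.4]), np.float64(9.6))
```

Emit:
{"name": "drive_tool", "arguments": {"deltas": "0 -0.4 0 2 1.5; 0 -0.8 0 3.2 3; 0 -1.3 0 4.4 4.6; 0 -1.6 0 5.2 6; 0 -1.6 0 5.2 6"}}

```text
time_s: 5.7
position: [0.56, -0.1024, 0.083]
tool_rot: [-0.24, -2.104, 2.089]
wrist_force: [2.6, 3.7, -0.9]
finger_gap: 0.0001
```

```bash
python3 -c "
from h import *
status()
for th in (-12,-15,-17): print(th,arc(th,32,16))"
```

```text
5.7 [ 0.56   -0.1024  0.083 ] th 346.7 r 32.4 off 17.5 F [ 2.6  3.7 -0.9] q [ 0.11  0.53  0.02  1.91 -0.03  0.71 -1.65] y [-0.003  0.007 -1.   ]
-12 (array([ 0.7, -0. ,  0.7]), np.float64(-1.3))
-15 (array([-0.1, -0. ,  2.4]), np.float64(1.7))
-17 (array([-0.6, -0. ,  3.6]), np.float64(3.7))
```

Emit:
{"name": "drive_tool", "arguments": {"deltas": "0 0 0 1 0.8; 0 0 0 2 1.5; 0 -0.2 0 3 2.2; 0 -0.2 0 3 2.2; 0 -0.2 0 3 2.2"}}

```text
time_s: 6.2
position: [0.5588, -0.1066, 0.0828]
tool_rot: [-0.278, -2.08, 2.068]
wrist_force: [-1.1, 0.3, 0.2]
finger_gap: 0.0001
```

```bash
python3 -c "
from h import *
status()
for th in (-15,-17,-20): print(th,arc(th,32,16))"
```

```text
6.2 [ 0.5588 -0.1066  0.0828] th 344.4 r 31.6 off 14.4 F [-1.1  0.3  0.2] q [ 0.1   0.53  0.04  1.91 -0.04  0.71 -1.68] y [-0.004  0.006 -1.   ]
-15 (array([-0.2, -0.2, -1.9]), np.float64(-0.6))
-17 (array([-0.7, -0.2, -0.8]), np.float64(1.4))
-20 (array([-1.5, -0.2,  0.9]), np.float64(4.4))
```

The force has dropped to zero, so the fourth click snapped. I'll back off, lift and check.

Emit:
{"name": "drive_tool", "arguments": {"deltas": "0 0 0 -6 0; 0 0 0 -12 0; 0 0 -40 -12 0; 0 0 -85 -12 0; 0 0 -130 -12 0"}}

```text
time_s: 6.7
position: [0.5622, -0.0952, 0.214]
tool_rot: [-0.276, -2.08, 2.068]
wrist_force: [1.6, -0.9, -0.0]
finger_gap: 0.0
```

Run:
```python
from h import *
status()
for n in ['side','scene']:
    im,d,P=cloud(n)
    if n=='side': cv2.imwrite('pics/s3.png',cv2.resize(im[140:275,320:440],None,fx=4,fy=4))
    rel=P[...,:2]-AX; m=(abs(P[...,2]-.094)<.006)&(np.hypot(*np.moveaxis(rel,-1,0))<.056); q=rel[m]
    f=q[np.hypot(*q.T)>.022]; print(n,len(q),len(f),np.degrees(np.arctan2(*f.mean(0)[::-1])))
print(go(.4995,-.298,.2,180))
```

```text
6.7 [ 0.5622 -0.0952  0.214 ] th 344.5 r 31.8 off 26.3 F [ 1.6 -0.9 -0. ] q [ 0.08  0.35  0.05  1.82 -0.03  0.98 -1.71] y [-0.006  0.006 -1.   ]
side 116 43 -26.266149409131877
scene 134 54 -29.731764582499373
(array([ 10.7,  18. , 212.8]), np.float64(-15.5))
```

View pics/s3.png

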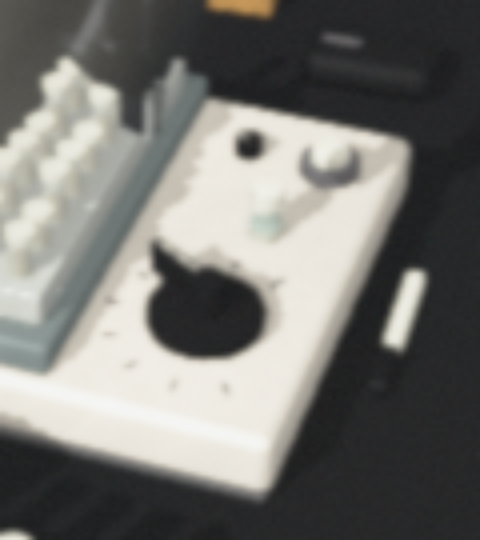

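The side crop shows the pointer at (160,255), i.e. the fourth click: depth gives −26° and −30° against −28.7° expected. The vial hasn't moved. Now the button.

Run:
```python
from h import *
for n in ['side','scene']:
    z=np.load(n+'.npz'); im,P=z['im'],z['P']
    m=(np.hypot(P[...,0]-.4995,P[...,1]+.298)<.03)&(P[...,2]>.075); q=P[m]; print(n,m.sum(),q.mean(0).round(4),np.percentile(q,[5,50,95],0).round(4).tolist())
```

```text
side 38 [ 0.5036 -0.2977  0.0771] [[0.4931, -0.3077, 0.0751], [0.5029, -0.2968, 0.0768], [0.5147, -0.2877, 0.0799]]
scene 51 [ 0.5014 -0.2984  0.0777] [[0.4914, -0.3096, 0.0752], [0.5011, -0.298, 0.0772], [0.5135, -0.2867, 0.0816]]
```

Emit:
{"name": "drive_tool", "arguments": {"deltas": "0 2 0 42 -3; 0 4 0 84 -6; 0 6 5 126 -9; 0 8 10 168 -12; 0 11 15 212 -15"}}

```text
time_s: 7.3
position: [0.4991, -0.2977, 0.2026]
tool_rot: [0.015, 2.226, -2.214]
wrist_force: [0.3, -0.4, 0.8]
finger_gap: 0.0001
```

Run:
```python
from h import *
status(); print(go(.4995,-.298,.1,180))
```

```text
7.3 [ 0.4991 -0.2977  0.2026] th 359.7 r -24.4 off -185.8 F [ 0.3 -0.4  0.8] q [ 0.42  0.38  0.08  1.81 -0.05  0.95 -1.06] y [ 0.008  0.005 -1.   ]
(array([  0.4, 102.6,   0.9]), np.float64(-0.3))
```

Emit:
{"name": "drive_tool", "arguments": {"deltas": "0 -2 30 0 0; 0 -2 60 0 0; 0 -2 90 0 0; 0 -2 110 0 0; 0 -2 115 0 0"}}

```text
time_s: 7.8
position: [0.5004, -0.2956, 0.0847]
tool_rot: [-0.009, -2.229, 2.212]
wrist_force: [-0.3, -0.0, 0.7]
finger_gap: 0.0001
```

Emit:
{"name": "drive_tool", "arguments": {"deltas": "0 0 3 0 0; 0 0 6 0 0; 0 0 8 0 0; 0 0 10 0 0; 0 0 11 0 0"}}

```text
time_s: 8.3
position: [0.501, -0.2957, 0.0745]
tool_rot: [-0.011, -2.229, 2.213]
wrist_force: [-0.3, -0.2, 3.5]
finger_gap: 0.0
```

Emit:
{"name": "drive_tool", "arguments": {"deltas": "0 0 1 0 0; 0 0 2 0 0; 0 0 3 0 0; 0 0 4 0 0; 0 0 4 0 0"}}

```text
time_s: 8.8
position: [0.5011, -0.2957, 0.0711]
tool_rot: [-0.011, -2.229, 2.213]
wrist_force: [-2.5, 1.9, 8.4]
finger_gap: 0.0
```

Emit:
{"name": "drive_tool", "arguments": {"deltas": "0 0 1 0 0; 0 0 2 0 0; 0 0 3 0 0; 0 0 3 0 0; 0 0 3 0 0"}}

```text
time_s: 9.3
position: [0.5012, -0.2958, 0.0707]
tool_rot: [-0.012, -2.23, 2.213]
wrist_force: [-7.4, 4.0, 24.7]
finger_gap: -0.0002
```

Hard stop at z = 0.0707, about 6 mm below the button's top. Releasing now.

Emit:
{"name": "drive_tool", "arguments": {"deltas": "0 0 -10 0 0; 0 0 -40 0 0; 0 0 -75 0 0; 0 0 -110 0 0; 0 0 -140 0 0"}}

```text
time_s: 9.8
position: [0.5007, -0.2971, 0.2123]
tool_rot: [0.013, 2.229, -2.213]
wrist_force: [0.2, 0.0, -0.4]
finger_gap: 0.0001
```

Run:
```python
from h import *
status()
for n in ['side','scene']:
    im,d,P=cloud(n)
    if n=='scene': cv2.imwrite('pics/c4.png',cv2.resize(im[140:260,190:350],None,fx=4,fy=4))
    m=(np.hypot(P[...,0]-.4995,P[...,1]+.298)<.03)&(P[...,2]>.075)&(P[...,2]<.1); print(n,m.sum(),P[m].mean(0).round(4))
    m=(np.hypot(P[...,0]-.521,P[...,1]+.214)<.04)&(P[...,2]>.065)&(P[...,2]<.11); print('vial',m.sum(),P[m].mean(0).round(3))
    rel=P[...,:2]-AX; m=(abs(P[...,2]-.094)<.006)&(np.hypot(*np.moveaxis(rel,-1,0))<.056); q=rel[m]
    f=q[np.hypot(*q.T)>.022]; print(n,len(q),len(f),np.degrees(np.arctan2(*f.mean(0)[::-1])))
```

```text
9.8 [ 0.5007 -0.2971  0.2123] th 359.7 r -22.8 off -185.2 F [ 0.2  0.  -0.4] q [ 0.42  0.37  0.08  1.8  -0.04  0.97 -1.06] y [ 0.006  0.007 -1.   ]
side 38 [ 0.5039 -0.2984  0.077 ]
vial 110 [ 0.521 -0.211  0.085]
side 122 46 -26.1005788899508
scene 53 [ 0.5024 -0.2986  0.0777]
vial 114 [ 0.522 -0.214  0.086]
scene 136 53 -29.656435170978217
```

View pics/c4.png

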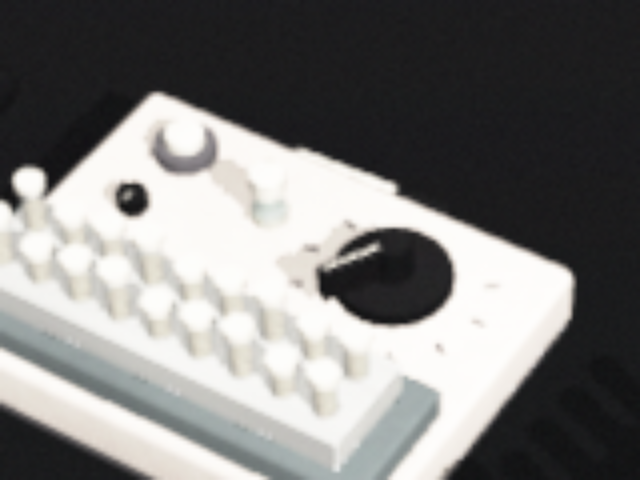

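The picture shows the button up again at (185,140), the pointer at the fourth click with its end at (325,280), and the vial upright at (267,195).

```bash
python3 -c "
from rig import env
print(env.finish_job())"
```

```text
the job is handed in; nothing more can be done
None
```

I turned the dial clockwise four clicks with the shut fingertips, pressed and released the start button, and handed the job in at about 10 s. The hand-in gives no verdict, so the results below are from my own checks.

- **Dial:** It started at the second tick, about 91° in the world frame, so the fourth click is at −28.7°. The last two camera views gave −26° and −30°, both inside the 7.5° tolerance. They differ from each other by about 3.5°, in line with the coarse depth data. The push force fell to zero at the last snap.
- **Start button:** It reached a hard stop at 25 N, about 6 mm below its top. After release its measured height was back to 77 mm, the same as before. I had no direct reading of its travel.
- **Other things:** The vial stayed upright and within a few millimetres of its place. The arm came no closer than about 60 mm to the timer knob, and its angle was not measured. I did not measure the other loose things again, but the arm never went near them. It ended clear of everything with no force at the wrist.

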